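# Unhook a hanging bin and pack it in the catering kit

### The job

Pack the empty green bin for the catering job. It hangs by its rear lip on the rack's upper rail with its toe caught under the lower rail, so tilt its lower end up towards you until the toe is clear, lift the lip off the rail, then press the bin upright and fully home into its pocket in the foam of the kit tray, toe in the notch, and let go of it. Leave the two other bins hanging where they are and the cocoa shaker standing in its pocket.

Things in the scene. Friction and masses are not known exactly. Their poses are not given: they have to be found in the camera images.
- green_bin_mid (a point): centre (half-way up) of the empty matt-green open bin, 84 (x) x 56 (y) x 90 (z) mm, 3 mm walls, 0.13 to 0.25 kg; grip it across its 56 mm width, high up. Axes: z up, +x towards its rear. Underside 45 mm below this point, rim 45 mm above
- green_bin_lip (a point): middle of the lower edge of the green bin's hook lip, 56.5 mm behind and 29 mm above the bin's centre. The hook, 40 mm wide at the rear top, is a plate that sticks out to x = 58 mm (its underside 42 mm above the bin's centre) and ends in this lip, 3 mm thick (x = 55 to 58), 13 mm below the plate and 13 mm behind the rear wall
- green_bin_toe (a point): tip of the green bin's toe, 52 mm behind and 43 mm below the bin's centre: a plate 30 mm wide and 4 mm thick, flush with the underside, that sticks out 10 mm to the rear
- cream_bin_mid (a point): centre of the cream-coloured bin, full of wooden stirrers that stand up to 17 mm above its rim; same size and hook as the green one; must stay hanging. The three bins hang 88 mm apart, in any order
- blue_bin_mid (a point): centre of the dark blue bin, full of white stirrers that stand up to 17 mm above its rim; same size and hook as the green one; must stay hanging
- rack: fixed black rack with two steel rails along y, 302 mm wide. Origin on the counter; z up, +x away from the robot. A hanging bin's centre is at x = -23, z = 82 mm, its rear wall on the lower rail, the lip's front on the back of the upper rail. A straight lift is blocked after 3 mm by the toe under the lower rail
- upper_rail (a point): middle of the top edge of the upper rail (the ledge that the hooks hang on), a flat bar 4 mm thick, 30 mm behind the rack's origin and 124 mm up. The toe is clear once the bin is turned 0.2 rad about this edge, front and lower end up; 0.26 rad leaves room to lift; up to 0.5 rad fits if the bin is eased back 5 mm as it turns. The lip is off after a rise of some 20 mm
- lower_rail (a point): middle of the underside of the lower rail, a bar 14 (x) x 16 (z) mm; relative to the rack it fills x = 19 to 33, z = 44 to 60 mm; the toe hangs 3 mm below it
- kit_tray: fixed aluminium tray 134 (x) x 192 (y) x 38 mm with a wire handle at each end; black foam (top at z = 36 mm) over a yellow-orange layer, the floor of the pockets (z = 8 mm). Origin on the counter under its middle, z up, +x away from the robot. A foam lip on each side wall of the bin's pocket, some 5 mm below the foam's top, squeezes the bin by 2 mm: pressing it home takes 3 to 10 N
- pocket (a point): point on the floor of the bin's pocket where the middle of the bin's underside belongs (the bin's centre 45 mm above it), the bin's +x along this +x. The pocket is 28 mm deep, 89 (x) x 62 (y) mm, with a notch for the toe at its +x end, 12.5 mm long and 36 mm wide; upper edges bevelled 5 mm
- shaker_mid (a point): centre of the cocoa shaker, 44 mm across and 90 mm tall, in the tray's other pocket, 88 mm to the +y side of the bin's pocket
- shaker_place (a point): point on the floor of the shaker's pocket on which the shaker stands
Things that resemble listed ones, but are neither listed nor needed, are in the scene too. Leave any orange or purple look-alike of the part that bears shaker_mid alone.

How it is judged:
By the outcome, as a careful person would: the job done as asked, in the order asked, and still so for the second after the job is handed in, with the robot touching nothing.
It also fails if it takes over 53 s, if anything falls off the work surface, if the arm or the gripper's body presses on something with over 40 N, if the wrist force passes 120 N, or if a joint passes its speed limit or range.

### The arm

A 6-joint arm with a two-finger parallel gripper is mounted at the origin on a cart in front of the work surface, level with it; the furniture and walls round the work are solid. World frame = base frame: x ahead of the robot, y to its left, z up, the work surface at z = 0. Lengths are in mm, angles in rad, forces in N, time in s.
With the tool pointing down it reaches from about 275 to 750 mm from the base axis. Payload 10.2 kg.
Tool frame: the origin (TCP) lies at the very end of the fingers, on their centre line; the grasp point (between the pads) lies 19 mm behind it; z points along the fingers, y is the line along which they close (so a half turn about z gives the same grasp; the last joint's range is limited). The gripper opens to 85 mm and grips with 20 to 120 N. Pads are 22 mm wide; open, the fingers measure 114 mm over their backs; the gripper's body (76 mm by 85 mm) begins 54 mm behind the grasp point. The pads swing forward as they close: fully open they stand 13 mm farther back than shut.
Start: joints at [-1.376, 0.313, 1.498, -0, 1.331, -0.223], TCP at [213.007, -479.853, 231.294] pointing down, gripper open.
Joint ranges: [-2.94, 2.94], [-0.97, 2.17], [0.19, 2.56], [-1.23, 4.37], [0.02, 3.11], [-2.88, 2.88]. Speed limits (rad/s): [2.39, 2.39, 3.01, 3.14, 3.14, 3.14].

### API

Orientations are given as a unit quaternion [w, x, y, z].
In Python, from rig import telemetry, optics, ctrl gives the robot as it stands.
- The arm moves only by the tool servo_tool, never from a script. Its argument "deltas" is a list of rows, each a list of 3 entries, a list of its own where there are three numbers: the shift along the tool's x, y, z in units of 20 cm (1.0 is 20 cm), then the turn, a rotation vector about the tool's x, y, z in units of 90 degrees (1.0 is 90 degrees), then the opening, from 0 (shut) to 1 (fully open). A call has 1 to 8 rows; each row shifts and turns the commanded pose from where the row before left it, along the tool's axes as they then stand; what a row does not reach is not made up. A row lasts 1/10 s, in which the tool goes at most 50 mm and 8.59 degrees, less where a joint would pass 70% of its speed; a pose out of reach is approached as far as the arm can. A call with a number of a shift or a turn outside -1 to 1 is refused whole. A call with a gripper value outside its range is refused whole. The fingers move at their own pace and stop on an object; "squeeze" is the grip in N (left out, the last holds). Time passes only in rows, so rows that do not move let the fingers close. It gives the time, the measured TCP pose, the force, the opening and the grip force at its end, in the units of the state.
- telemetry.sense(): the state, without advancing time (a new reading comes with each control period).
- optics.capture(name): name is "side" or "top" or "wrist"; returns the picture (384x512x3 uint8, blue, green, red); there is no depth.
- optics.camera_model(name): a dict with "vfov" (degrees; the focal length in pixels is half the picture's height over the tangent of half this angle, whatever the lens; pixels are square), "cx", "cy" (the principal point, pixels), "R" (3x3) and "t" (3): a world point X has camera coordinates R X + t; the wrist camera has in their place "mount" (4x4, takes a point from camera to tool coordinates, whose origin is the TCP and whose axes are the flange's). Camera axes: x right, y down, z forward; pixel columns grow to the right and rows downward; lengths in mm; the calibration is good to about 2 mm. A picture is of the moment at which its call begins: read the wrist's pose just before it. camera_model takes no time and is no camera call.
- ctrl.finish_job(): hands the job in; it is judged then, once.
The state is a dict: "time_s": time; "joints": joint angles; "dq": joint speeds; "tau": joint torques, N m; "eef_pos": TCP position; "ee_rot": TCP orientation; "force": force on the tool from outside, world axes, zero at the start; "wrist_torque": the same for the moment, N m; "grip_width": opening from 0.0 (shut) to 1.0 (fully open); "grip_force": force on a finger pad.
Only numpy, scipy, OpenCV 4.12 (cv2) and the standard library are available. Lean on these libraries where they do the work, as an engineer would, in place of code of your own. Each camera call takes 0.05 s, during which the arm holds its last target. There are 200 camera calls.

## Working session

There is one attempt and no reset: what is moved stays moved. The work goes in short steps, Python scripts to look and compute and a tool call to move; the robot and the scene stay as the last step left them, time stands still between calls to the robot, and variables do not carry over. Pictures are saved under pics/ and viewed, at most 13 in all, crops included, and the job is handed in when it is done.

Besides the shell and the picture viewer there is one more tool, called after "Call:" by a JSON object that holds its "op" and its "data". servo_tool: Moves the arm, as the interface text tells. Its arguments: {"type":"object","properties":{"deltas":{"type":"array"},"squeeze":{"type":"number"}},"required":["deltas"]}

```bash
ls; mkdir -p pics
python3 - <<'E'
from rig import telemetry, optics, ctrl
import cv2,numpy as np
s=telemetry.sense();print(s)
for n in("side","top","wrist"):
    im=optics.capture(n);cv2.imwrite(f"pics/{n}0.png",im)
    m=optics.camera_model(n);print(n,m)
a=[cv2.imread(f"pics/{n}0.png") for n in("side","top")]
E
```

```text
pics
{'time_s': 0.0, 'joints': array([-1.37640675e+00,  3.13457440e-01,  1.49847616e+00, -3.97979127e-05,
        1.33099253e+00, -2.23409023e-01]), 'dq': array([ 0.00040883,  0.00185995,  0.00111987, -0.00101558, -0.00131502,
       -0.00054692]), 'tau': array([ 7.11799839e-04, -4.12273872e+01, -2.59737754e+01, -1.23348327e-04,
        4.18651354e-03, -2.18665043e-06]), 'eef_pos': array([ 212.93987456, -479.5792032 ,  230.71655912]), 'ee_rot': array([-6.66952591e-04,  9.78258574e-01,  2.07387845e-01, -9.65044195e-06]), 'force': array([ 0.42550876,  0.08707966, -0.22124903]), 'wrist_torque': array([ 0.01523104, -0.0720976 ,  0.03927397]), 'grip_force': 0.0, 'grip_width': 1.0033341285679382}
side {'vfov': 51.22827336554838, 'cx': 247.46058739264387, 'cy': 194.39065718862827, 'R': array([[-0.99786199,  0.06519772, -0.00455024],
       [ 0.03769393,  0.51723961, -0.85501015],
       [-0.05339115, -0.85335364, -0.51859131]]), 't': array([ 466.71675355,  -19.60612571, 1278.95093761])}
top {'vfov': 42.45924189361562, 'cx': 257.545344197227, 'cy': 196.39260186280845, 'R': array([[-0.03058921, -0.99952078, -0.00474529],
       [-0.97191852,  0.03085202, -0.23328638],
       [ 0.23332098, -0.00252401, -0.9723965 ]]), 't': array([ 132.1019271 ,  493.69087877, 1398.26642792])}
wrist {'vfov': 69.47358092990488, 'cx': 259.193033714902, 'cy': 187.85426157695971, 'mount': array([[ 5.48540486e-04, -9.61996356e-01, -2.73061733e-01,
         6.86843868e+01],
       [ 9.99999143e-01,  8.52351763e-04, -9.93985029e-04,
        -3.34531389e-01],
       [ 1.18895463e-03, -2.73060954e-01,  9.61995999e-01,
        -1.42060381e+02],
       [ 0.00000000e+00,  0.00000000e+00,  0.00000000e+00,
         1.00000000e+00]])}
```

View pics/side0.png

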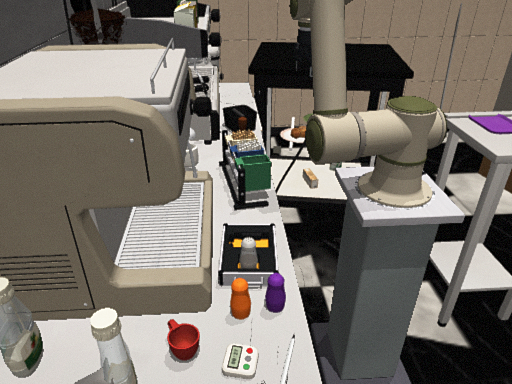

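View pics/top0.png

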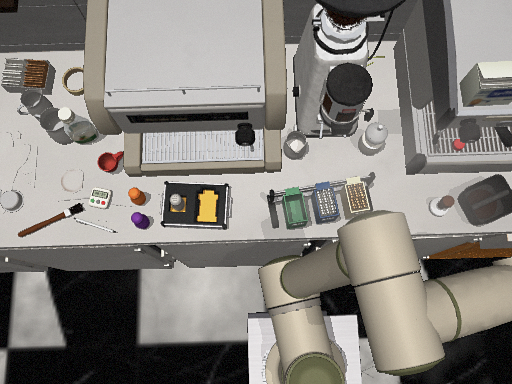

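The side view shows the green bin at (256,172) at the near end of the rack, with the tray at (248,255). In the top view the green bin is at (294,207), blue at (326,202), cream at (357,196), the tray at (196,205) and its yellow pocket floor at (208,206). I'll zoom in to measure.

```bash
cat > h.py <<'E'
import numpy as np,cv2
from rig import telemetry,optics,ctrl
from scipy.spatial.transform import Rotation as Ro
def cam(n,s=None):
    m=optics.camera_model(n);f=192/np.tan(np.radians(m["vfov"]/2))
    if n=="wrist":
        M=np.array(m["mount"]);q=s["ee_rot"];Rt=Ro.from_quat([q[1],q[2],q[3],q[0]]).as_matrix()
        Rw=Rt@M[:3,:3];o=Rt@M[:3,3]+s["eef_pos"]
        return f,m["cx"],m["cy"],Rw.T,-Rw.T@o
    return f,m["cx"],m["cy"],np.array(m["R"]),np.array(m["t"])
def ray(c,u,v):
    f,cx,cy,R,t=c;d=R.T@np.array([(u-cx)/f,(v-cy)/f,1]);return -R.T@t,d
def onz(c,u,v,z):
    o,d=ray(c,u,v);return o+d*(z-o[2])/d[2]
def proj(c,X):
    f,cx,cy,R,t=c;p=R@np.array(X)+t;return f*p[0]/p[2]+cx,f*p[1]/p[2]+cy
E
python3 - <<'E'
from h import *
im=cv2.imread("pics/top0.png");c=cam("top")
cr=im[165:240,155:385];cv2.imwrite("pics/c1.png",cv2.resize(cr,None,fx=3.4,fy=3.4,interpolation=cv2.INTER_CUBIC))
h=cv2.cvtColor(im,cv2.COLOR_BGR2HSV)
for nm,lo,hi,z in(("green",(60,80,30),(90,255,255),127),("yellow",(15,150,120),(35,255,255),8),):
    m=cv2.inRange(h,lo,hi);m[:165]=0;m[245:]=0
    for k in cv2.findContours(m,0,2)[0]:
        if cv2.contourArea(k)>60:
            r=cv2.minAreaRect(k);b=cv2.boxPoints(r)
            print(nm,r,[onz(c,*p,z).round(0)[:2].tolist() for p in b],onz(c,*r[0],z).round(1))
s=cv2.imread("pics/side0.png")[120:300,190:310];cv2.imwrite("pics/c2.png",cv2.resize(s,None,fx=3.3,fy=3.3,interpolation=cv2.INTER_CUBIC))
E
```

```text
green ((291.64306640625, 192.6553955078125), (11.31588363647461, 19.303565979003906), 70.55996704101562) [[496.0, 51.0], [513.0, -1.0], [482.0, -10.0], [465.0, 42.0]] [488.9  20.7 127. ]
yellow ((207.0845489501953, 205.6401824951172), (19.207439422607422, 31.512916564941406), 2.602562189102173) [[439.0, 302.0], [537.0, 298.0], [533.0, 239.0], [435.0, 244.0]] [485.7 270.8   8. ]
```

View pics/c1.png

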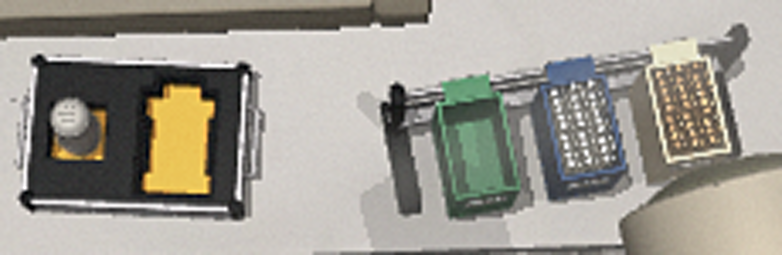

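The zoomed crop shows the green bin's rim corners at crop (451,208), (522,187), (437,103) and (500,88), with rails to the upper right. The pocket is yellow from (143,195) to (213,90), with its notch up at (178,85). The black tray corners are at (27,205), (240,210), (38,62) and (245,68).

Run:
```python
from h import *
c=cam("top")
P=lambda x,y,z:onz(c,155+(x+.5)/3.4-.5,165+(y+.5)/3.4-.5,z)[:2]
def rep(n,fl,fr,rl,rr,z):
    a=[P(*p,z) for p in(fl,fr,rl,rr)]
    d=(a[2]+a[3]-a[0]-a[1])/2;e=(a[0]+a[2]-a[1]-a[3])/2
    print(n,np.mean(a,0).round(1),np.linalg.norm(d),np.linalg.norm(e),"yaw",np.arctan2(d[1],d[0]),np.arctan2(-e[0],e[1]))
rep("green",(451,208),(522,187),(437,103),(500,88),127)
rep("tray",(27,205),(240,210),(38,62),(245,68),38)
rep("pocketfloor",(143,195),(211,192),(148,97),(213,95),12)
print("blue",P(585,140,127),"cream",P(688,110,127), "rail ends",P(395,100,124),P(735,45,124))
```

```text
green [445.7  13.2] 86.61827861574363 57.20175888300246 yaw 0.12310828996278166 0.2349722716476935
tray [483.6 303.5] 128.00721207846482 184.4298650321083 yaw -0.05588600131167955 -0.05848854338458088
pocketfloor [480.2 270. ] 88.91542629140915 59.286343649514286 yaw -0.04191372952558955 0.006737901372233655
blue [447.99905265 -75.27406611] cream [ 470.58860507 -161.66454483] rail ends [487.4668229   79.26436479] [ 525.64077484 -205.72970202]
```

View pics/c2.png

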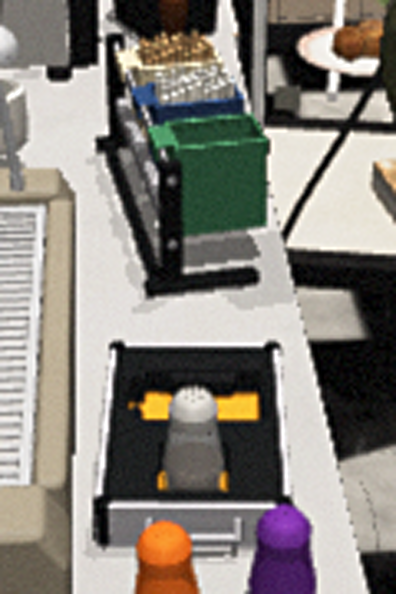

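Call:
{"op": "servo_tool", "data": {"deltas": [[[0, 0, -0.17], [0, 0, 0.092], 0.85], [[0, 0, -0.17], [0, 0, 0.092], 0.85], [[0.123, -0.191, 0], [0, 0, 0], 0.85], [[0.123, -0.191, 0], [0, 0, 0], 0.85], [[0.123, -0.191, 0], [0, 0, 0], 0.85], [[0.123, -0.191, 0], [0, 0, 0], 0.85], [[0.123, -0.191, 0], [0, 0, 0], 0.85], [[0.123, -0.191, 0], [0, 0, 0], 0.85]]}}

```text
time_s: 0.95
eef_pos: [330.3, -231.8, 299.2]
ee_rot: [-0.0, 0.998, 0.064, 0.0]
force: [1.6, -0.2, -0.6]
grip_width: 0.846
grip_force: 0.0
```

Call:
{"op": "servo_tool", "data": {"deltas": [[[0.123, -0.191, 0], [0, 0, 0], 0.85], [[0.123, -0.191, 0], [0, 0, 0], 0.85], [[0.123, -0.191, 0], [0, 0, 0], 0.85], [[0.123, -0.191, 0], [0, 0, 0], 0.85], [[0.123, -0.191, 0], [0, 0, 0], 0.85], [[0.123, -0.191, 0], [0, 0, 0], 0.85], [[0, 0, 0], [0, 0, 0], 0.85], [[0, 0, 0], [0, 0, 0], 0.85]]}}

```text
time_s: 1.75
eef_pos: [446.8, 13.3, 299.0]
ee_rot: [0.0, 0.998, 0.065, -0.0]
force: [-0.1, -0.6, 0.1]
grip_width: 0.85
grip_force: 0.0
```

Run:
```python
from h import *
s=telemetry.sense();im=optics.capture("wrist");cv2.imwrite("pics/w1.png",im);np.save("s1",s,allow_pickle=True);print(s["time_s"],s["eef_pos"],s["ee_rot"],s["joints"],s["grip_width"])
```

```text
1.75 [446.83955411  13.25101732 298.98288117] [ 1.77339744e-05  9.97858370e-01  6.54103498e-02 -3.98482568e-04] [-2.33380747e-01  9.43972073e-02  1.59039760e+00 -2.70261464e-04
  1.45754905e+00  1.20653204e+00] 0.8503216892376813
```

View pics/w1.png

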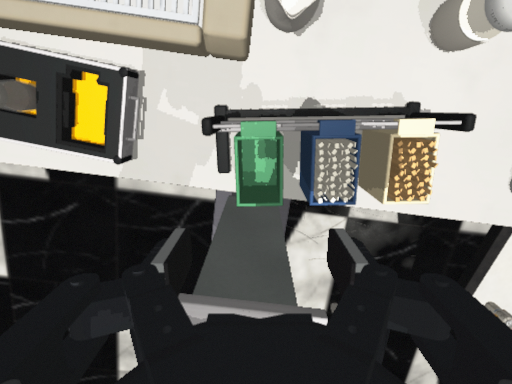

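The wrist view shows the green bin's rim from (236,135) to (283,206), with its hook at (258,129). The tray with the pocket is on the left, its floor around (90,110).

Run:
```python
from h import *
s=np.load("s1.npy",allow_pickle=True).item();c=cam("wrist",s);im=cv2.imread("pics/w1.png");h=cv2.cvtColor(im,cv2.COLOR_BGR2HSV)
def msk(lo,hi): 
    m=cv2.inRange(h,lo,hi);n,l,st,_=cv2.connectedComponentsWithStats(m);ks=[i for i in range(1,n) if st[i][4]>100];print([st[i].tolist() for i in ks]);return m
g=msk((50,80,30),(90,255,255))
for r in list(range(120,214,6))+[207,208,209]:
    x=np.where(g[r,200:300])[0]+200
    if len(x):print(r,x.min(),x.max(),onz(c,x.min()-.5,r,127)[:2].round(1),onz(c,x.max()+.5,r,127)[:2].round(1))
y=msk((15,150,100),(35,255,255));
for k in cv2.findContours(y,0,2)[0]:
    if cv2.contourArea(k)>100:
        a=cv2.approxPolyDP(k,2,True)[:,0];print([(p.tolist(),onz(c,*p,8)[:2].round(0).tolist()) for p in a])
# rack rail lines, light pixels
cv2.imwrite("pics/w1c.png",np.hstack([cv2.resize(im[40:175,0:150],None,fx=2.6,fy=2.6),cv2.resize(im[95:215,195:345],None,fx=2.6,fy=2.925)]))
```

```text
[[234, 121, 49, 86, 3885]]
126 241 275 [494.1  40.9] [499.2   2.4]
132 239 278 [487.3  42.4] [493.2  -1.8]
138 234 282 [480.   47.2] [487.2  -7.3]
144 235 282 [473.5  45.4] [480.6  -8.3]
150 235 282 [466.8  44.6] [473.9  -9.4]
156 235 282 [460.   43.9] [467.2 -10.4]
162 235 282 [453.1  43.2] [460.3 -11.5]
168 236 282 [446.2  41.3] [453.4 -12.6]
174 236 282 [439.2  40.5] [446.3 -13.7]
180 236 282 [432.   39.7] [439.2 -14.8]
186 236 282 [424.8  38.9] [432.  -15.9]
192 237 281 [417.6  37. ] [424.6 -15.9]
198 236 282 [410.   37.3] [417.4 -18.2]
204 237 282 [402.6  35.3] [409.9 -19.3]
[[71, 71, 37, 74, 2089]]
[([83, 71], [534.0, 283.0]), ([81, 80], [521.0, 287.0]), ([73, 79], [521.0, 298.0]), ([75, 125], [455.0, 299.0]), ([72, 127], [451.0, 303.0]), ([71, 136], [437.0, 306.0]), ([74, 139], [433.0, 301.0]), ([104, 144], [431.0, 255.0]), ([107, 86], [518.0, 249.0]), ([97, 83], [520.0, 264.0]), ([97, 74], [532.0, 263.0])]
```

View pics/w1c.png

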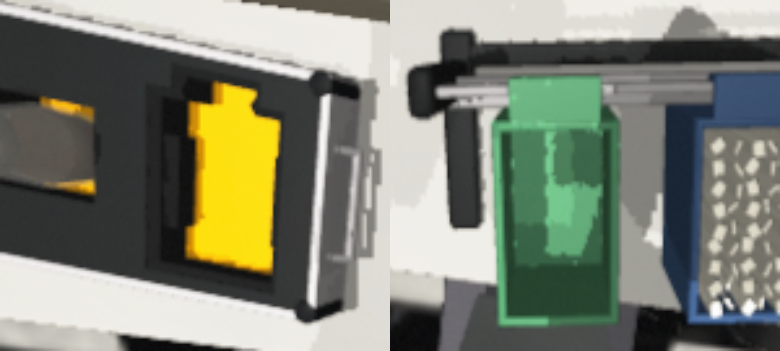

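The enlarged left crop shows the pocket with its notch at crop (233,90) and bevels at (150–280, 70–290). The right crop shows the bin squared up on its rail. The bin comes out at about (445, 13.5) with yaw about 0.14. I'll look straight down on the tray before grasping.

Call:
{"op": "servo_tool", "data": {"deltas": [[[0.055, -0.205, 0], [0, 0, 0], 0.85], [[0.055, -0.205, 0], [0, 0, 0], 0.85], [[0.055, -0.205, 0], [0, 0, 0], 0.85], [[0.055, -0.205, 0], [0, 0, 0], 0.85], [[0.055, -0.205, 0], [0, 0, 0], 0.85], [[0.055, -0.205, 0], [0, 0, 0.059], 0.85], [[0, 0, 0], [0, 0, 0.059], 0.85], [[0, 0, 0], [0, 0, 0], 0.85]]}}

```text
time_s: 2.6
eef_pos: [481.1, 264.4, 299.0]
ee_rot: [0.0, 1.0, -0.029, -0.0]
force: [-0.2, -0.5, -0.8]
grip_width: 0.853
grip_force: 0.0
```

Run:
```python
from h import *
s=telemetry.sense();im=optics.capture("wrist");np.save("s2",s,allow_pickle=True);print(s["time_s"],s["eef_pos"],s["ee_rot"],s["joints"])
cv2.imwrite("pics/w2.png",im)
cv2.imwrite("pics/w2c.png",cv2.resize(im[70:270,130:390],None,fx=3,fy=3,interpolation=cv2.INTER_CUBIC))
```

```text
2.6 [481.08694698 264.35849527 298.98513116] [ 2.40690240e-04  9.99578584e-01 -2.90261711e-02 -2.79413933e-04] [ 2.89113074e-01  3.29795769e-01  1.29972408e+00 -2.82896771e-04
  1.51275417e+00  1.91798641e+00]
```

View pics/w2c.png

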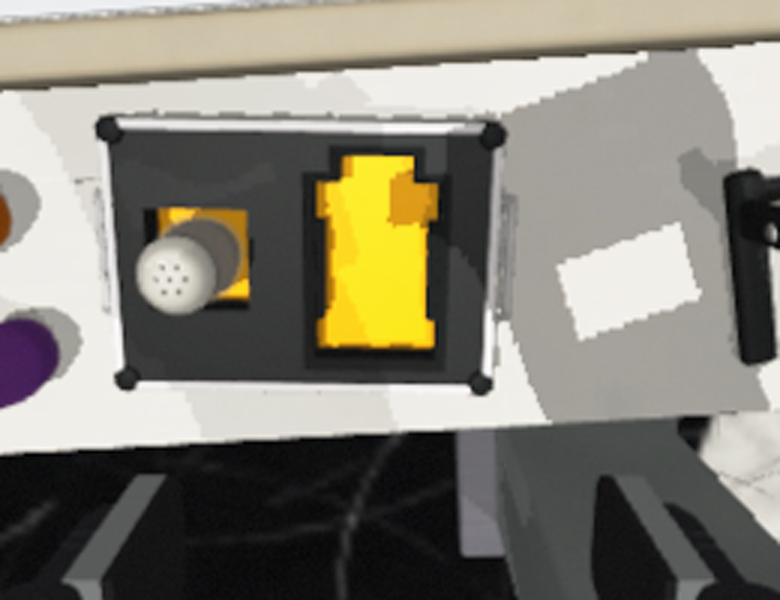

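The tray crop shows the pocket floor from (317,349) to (436,181) with the notch up to (378,155). The bevel's outer edges are at about x=304 and 446 and the front edge at y=366; tray posts are at (110,129), (492,134), (126,378) and (480,382).

Run:
```python
from h import *
s=np.load("s2.npy",allow_pickle=True).item();c=cam("wrist",s)
P=lambda x,y,z:onz(c,130+(x+.5)/3-.5,70+(y+.5)/3-.5,z)[:2]
def rep(n,fl,fr,rl,rr,z):
    a=[P(*p,z) for p in(fl,fr,rl,rr)];d=(a[2]+a[3]-a[0]-a[1])/2;e=(a[0]+a[2]-a[1]-a[3])/2
    print(n,np.mean(a,0).round(1),np.linalg.norm(d).round(1),np.linalg.norm(e).round(1),"yaw",np.arctan2(d[1],d[0]).round(3),np.arctan2(-e[0],e[1]).round(3),"front",((a[0]+a[1])/2).round(1))
rep("floor",(317,349),(434,350),(316,181),(437,183),8)
rep("bevel top",(305,366),(442,369),(304,172),(449,176),36)
rep("notch floor",(342,178),(413,178),(342,155),(414,156),8)
rep("tray posts",(126,378),(480,382),(110,129),(492,134),40)
# camera height/axis check
print(-c[3].T@c[4])
```

```text
floor [474.1 271.7] 89.0 62.6 yaw -0.068 -0.07 front [429.7 274.7]
bevel top [476.1 271.6] 96.5 69.5 yaw -0.077 -0.082 front [428.  275.4]
notch floor [526.  267.6] 11.2 36.4 yaw -0.084 -0.064 front [520.5 268. ]
tray posts [485.3 306.5] 121.6 178.6 yaw -0.078 -0.07 front [424.7 311.2]
[549.63234642 260.5768557  441.00821623]
```

Call:
{"op": "servo_tool", "data": {"deltas": [[[-0.018, 0.21, 0], [0, 0, 0], 0.85], [[-0.018, 0.21, 0], [0, 0, 0], 0.85], [[-0.018, 0.21, 0], [0, 0, 0], 0.85], [[-0.018, 0.21, 0], [0, 0, 0], 0.85], [[-0.018, 0.21, 0], [0, 0, 0], 0.85], [[-0.018, 0.21, 0], [0, 0, -0.063], 0.85], [[0, 0, 0.25], [0, 0, -0.063], 0.85], [[0, 0, 0.25], [0, 0, 0], 0.85]]}}

```text
time_s: 3.45
eef_pos: [444.8, 12.1, 199.1]
ee_rot: [0.001, 0.997, 0.071, 0.002]
force: [1.3, 0.4, -0.9]
grip_width: 0.847
grip_force: 0.0
```

Run:
```python
from h import *
s=telemetry.sense();c=cam("wrist",s);im=optics.capture("wrist");h=cv2.cvtColor(im,cv2.COLOR_BGR2HSV);print(s["eef_pos"],s["ee_rot"])
g=cv2.inRange(h,(50,80,30),(90,255,255));n,l,st,_=cv2.connectedComponentsWithStats(g);k=1+np.argmax(st[1:,4]);g=(l==k)*255;print(st[k])
y0,hh=st[k][1],st[k][3]
for r in np.linspace(y0+1,y0+hh-2,14).astype(int):
    x=np.where(g[r])[0];print(r,x.min(),x.max(),onz(c,x.min()-.5,r,127)[:2].round(1),onz(c,x.max()+.5,r,127)[:2].round(1))
cv2.imwrite("pics/w3.png",im)
```

```text
[444.83550223  12.05600219 199.08162114] [6.64479012e-04 9.97492390e-01 7.07445995e-02 1.92145742e-03]
[ 222  124   71  120 7770]
125 231 282 [498.5  41.9] [504.1   3. ]
134 232 282 [492.   40.4] [497.5   1.9]
143 226 289 [484.5  44.2] [491.5  -4.5]
152 222 292 [477.2  46.5] [485.  -8.]
161 223 291 [470.3  45. ] [477.9  -8.5]
170 223 291 [463.1  44.2] [470.8  -9.7]
179 224 291 [456.   42.7] [463.6 -11. ]
188 224 290 [448.5  41.9] [456.2 -11.5]
197 224 290 [441.  41.] [448.7 -12.8]
206 225 290 [433.4  39.4] [441.1 -14.1]
215 224 290 [425.5  39.4] [433.3 -15.5]
224 225 290 [417.6  37.7] [425.4 -16.8]
233 225 290 [409.5  36.8] [417.4 -18.2]
242 225 290 [401.2  35.9] [409.1 -19.7]
```

View pics/w3.png

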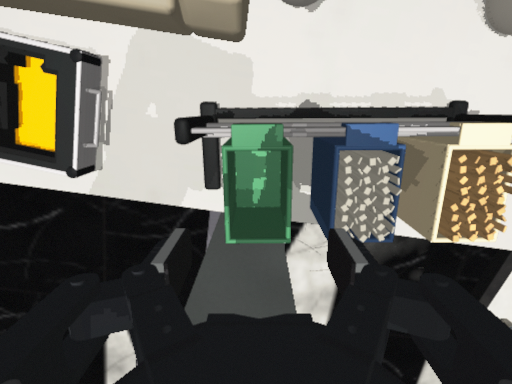

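The bin is centred ahead at about (257,190) with the fingers on either side and blue well clear. The refined centre is (445.3, 14.1), yaw 0.142.

Call:
{"op": "servo_tool", "data": {"deltas": [[[0.004, -0.01, 0.15], [0, 0, 0], 0.85], [[0, 0, 0.15], [0, 0, 0], 0.85], [[0, 0, 0.12], [0, 0, 0], 0.85], [[0, 0, 0.1], [0, 0, 0], 0.85], [[0, 0, 0], [0, 0, 0], 0.85], [[0, 0, 0], [0, 0, 0], 0.85]], "squeeze": 50}}

```text
time_s: 4.1
eef_pos: [446.0, 16.1, 96.7]
ee_rot: [0.0, 0.998, 0.071, 0.001]
force: [-0.2, 0.7, 0.0]
grip_width: 0.853
grip_force: 0.0
```

Call:
{"op": "servo_tool", "data": {"deltas": [[[0, 0, 0], [0, 0, 0], 0.5], [[0, 0, 0], [0, 0, 0], 0.5], [[0, 0, 0], [0, 0, 0], 0.5], [[0, 0, 0], [0, 0, 0], 0.5], [[0, 0, 0], [0, 0, 0], 0.5], [[0, 0, 0], [0, 0, 0], 0.5]], "squeeze": 50}}

```text
time_s: 4.7
eef_pos: [446.6, 15.7, 97.3]
ee_rot: [0.001, 0.997, 0.071, 0.002]
force: [-3.4, -5.8, 7.7]
grip_width: 0.65
grip_force: 51.1
```

Call:
{"op": "servo_tool", "data": {"deltas": [[[-0.0024, 0, -0.0132], [0, -0.032, 0], 0.5], [[-0.0024, 0, -0.0132], [0, -0.032, 0], 0.5], [[-0.0024, 0, -0.0132], [0, -0.032, 0], 0.5], [[0, 0, 0], [0, 0, 0], 0.5]]}}

```text
time_s: 5.1
eef_pos: [445.8, 16.4, 104.6]
ee_rot: [0.006, 0.995, 0.071, -0.074]
force: [1.9, -3.0, 5.5]
grip_width: 0.651
grip_force: 53.0
```

Call:
{"op": "servo_tool", "data": {"deltas": [[[-0.0024, 0, -0.0132], [0, -0.032, 0], 0.5], [[-0.0024, 0, -0.0132], [0, -0.032, 0], 0.5], [[-0.0024, 0, -0.0132], [0, -0.032, 0], 0.5], [[0, 0, 0], [0, 0, 0], 0.5], [[0, 0, 0], [0, 0, 0], 0.5]]}}

```text
time_s: 5.6
eef_pos: [445.6, 16.5, 112.1]
ee_rot: [0.011, 0.987, 0.07, -0.147]
force: [2.6, 0.2, 6.5]
grip_width: 0.649
grip_force: 52.9
```

Run:
```python
from h import *
s=telemetry.sense();print(s["eef_pos"],s["ee_rot"],s["force"],s["wrist_torque"])
a=optics.capture("side");b=optics.capture("wrist")
cv2.imwrite("pics/t1.png",np.hstack([cv2.resize(a[100:220,200:300],(380,456),interpolation=2),cv2.resize(b[60:270,160:340],(390,456))]))
```

```text
[445.60990996  16.5299288  112.10095622] [ 0.01084185  0.98654893  0.06991505 -0.14736196] [2.57637059 0.20760208 6.45659761] [-0.09417801 -0.65925007 -0.00226397]
```

View pics/t1.png

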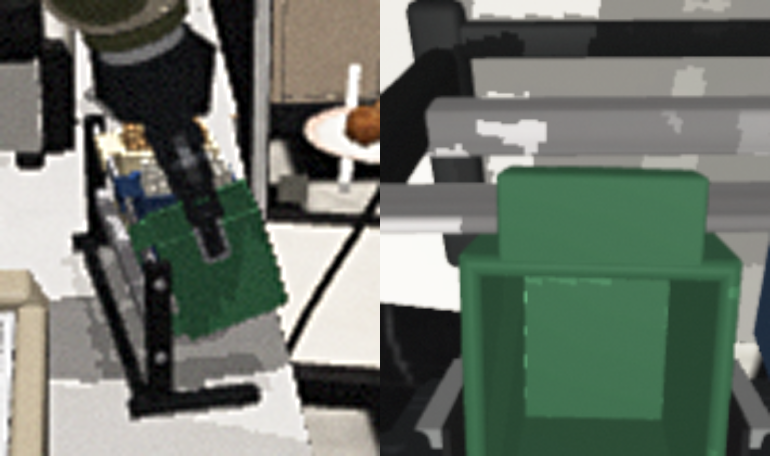

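The tilt worked: in the side crop the bin is turned with its toe clear of the lower post line, and the wrist crop shows the hook still over the rail. Now a straight lift.

Call:
{"op": "servo_tool", "data": {"deltas": [[[-0.012, 0, -0.038], [0, 0, 0], 0.5], [[-0.012, 0, -0.038], [0, 0, 0], 0.5], [[0, 0, 0], [0, 0, 0], 0.5]]}}

```text
time_s: 6.0
eef_pos: [444.5, 16.7, 128.3]
ee_rot: [0.011, 0.986, 0.07, -0.149]
force: [-0.2, 0.5, -1.4]
grip_width: 0.644
grip_force: 53.3
```

Call:
{"op": "servo_tool", "data": {"deltas": [[[-0.012, 0, -0.038], [0, 0, 0], 0.5], [[-0.012, 0, -0.038], [0, 0, 0], 0.5], [[-0.018, 0, -0.057], [0, 0, 0], 0.5], [[-0.018, 0, -0.057], [0, 0, 0], 0.5], [[-0.03, 0, -0.095], [0, 0, 0], 0.5], [[-0.04, 0, -0.12], [0, 0, 0], 0.5], [[-0.04, 0, -0.12], [0, 0, 0], 0.5], [[0, 0, 0], [0, 0, 0], 0.5]]}}

```text
time_s: 6.8
eef_pos: [444.3, 16.4, 241.0]
ee_rot: [0.011, 0.987, 0.07, -0.147]
force: [-0.1, 0.5, -2.2]
grip_width: 0.649
grip_force: 53.4
```

Run:
```python
from h import *
s=telemetry.sense();print(s["time_s"],s["eef_pos"],s["ee_rot"],s["force"],s["wrist_torque"],s["grip_width"])
a=optics.capture("side");b=optics.capture("wrist")
cv2.imwrite("pics/t2.png",np.hstack([cv2.resize(a[70:220,190:300],(380,518),interpolation=2),cv2.resize(b[60:300,160:340],(390,518))]))
```

```text
6.8 [444.25853859  16.37197683 240.9899985 ] [ 0.01139009  0.98662327  0.06976405 -0.14689371] [-0.10341716  0.47723627 -2.21673117] [ 0.0190271  -0.22380469  0.00792793] 0.6487933693783235
```

View pics/t2.png

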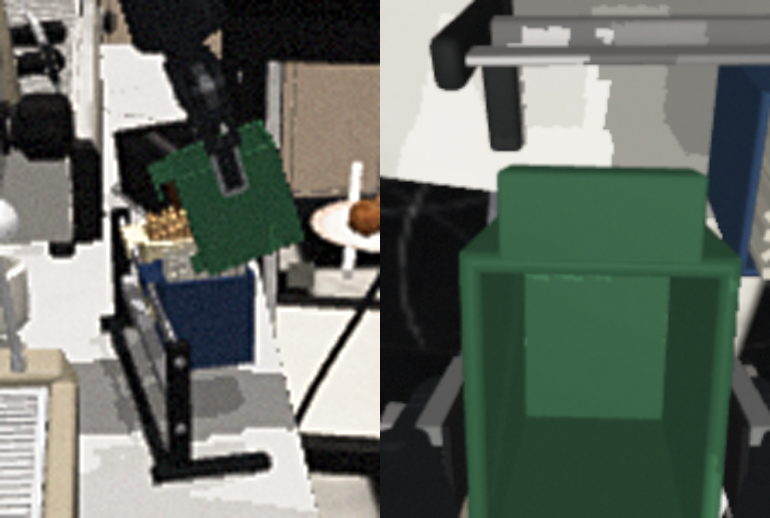

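The bin is free of the rack in both crops, square in the fingers, and blue and cream still hang. I'll level it and carry it over the tray.

Call:
{"op": "servo_tool", "data": {"deltas": [[[0, 0, 0], [0, 0.064, 0], 0.5], [[0, 0, 0], [0, 0.064, 0], 0.5], [[0, 0, 0], [0, 0.064, 0], 0.5], [[0.056, -0.207, 0], [0, 0, 0], 0.5], [[0.056, -0.207, 0], [0, 0, 0], 0.5], [[0.056, -0.207, 0], [0, 0, 0], 0.5], [[0.056, -0.207, 0], [0, 0, 0], 0.5], [[0.056, -0.207, 0], [0, 0, 0], 0.5]]}}

```text
time_s: 7.7
eef_pos: [468.9, 231.0, 236.3]
ee_rot: [0.0, 0.998, 0.071, -0.001]
force: [0.7, -0.3, -1.5]
grip_width: 0.648
grip_force: 53.4
```

Call:
{"op": "servo_tool", "data": {"deltas": [[[0.056, -0.207, 0], [0, 0, 0], 0.5], [[0, 0, 0], [0, 0, 0.068], 0.5], [[0, 0, 0], [0, 0, 0.068], 0.5], [[0, 0, 0], [0, 0, 0], 0.5], [[0, 0, 0], [0, 0, 0], 0.5]]}}

```text
time_s: 8.2
eef_pos: [474.5, 271.7, 236.8]
ee_rot: [0.0, 0.999, -0.035, -0.001]
force: [-0.7, 0.2, -2.2]
grip_width: 0.644
grip_force: 53.5
```

Run:
```python
from h import *
s=telemetry.sense();im=optics.capture("wrist");cv2.imwrite("pics/w4.png",im)
q=s["ee_rot"];R=Ro.from_quat([q[1],q[2],q[3],q[0]]).as_matrix();print(s["time_s"],s["eef_pos"],s["force"]);print(R.round(4))
M=np.array(optics.camera_model("wrist")["mount"]);f,cx,cy,_,_=cam("wrist",s)
c=(f,cx,cy,M[:3,:3].T,-M[:3,:3].T@M[:3,3])  # tool frame
g=cv2.inRange(cv2.cvtColor(im,cv2.COLOR_BGR2HSV),(50,80,20),(90,255,255));n,l,st,_=cv2.connectedComponentsWithStats(g);k=1+np.argmax(st[1:,4]);print(st[k]);g=l==k
for r in range(st[k][1],min(384,st[k][1]+st[k][3]),12):
    x=np.where(g[r])[0];print(r,x.min(),x.max(),onz(c,x.min()-.5,r,-30)[:2].round(1),onz(c,x.max()+.5,r,-30)[:2].round(1))
```

```text
8.2 [474.51580888 271.66047528 236.80133015] [-0.68593175  0.16013452 -2.19112326]
[[ 9.976e-01 -6.970e-02 -1.600e-03]
 [-6.970e-02 -9.976e-01 -5.000e-04]
 [-1.600e-03  6.000e-04 -1.000e+00]]
[  196   136   130   187 20978]
136 224 235 [ 58.2 -14.5] [58.2 -9.7]
148 214 310 [ 53.4 -18.7] [53.5 20.5]
160 214 309 [ 48.5 -18.9] [48.6 20.4]
172 202 317 [ 43.5 -24.1] [43.5 23.9]
184 197 325 [ 38.4 -26.5] [38.4 27.6]
196 197 324 [ 33.1 -26.8] [33.1 27.5]
208 198 323 [ 27.7 -26.7] [27.7 27.4]
220 199 322 [ 22.1 -26.6] [22.2 27.4]
232 199 321 [ 16.5 -26.9] [16.5 27.3]
244 198 321 [ 10.6 -27.7] [10.7 27.6]
256 199 320 [  4.6 -27.6] [ 4.7 27.6]
268 199 319 [ -1.5 -28. ] [-1.5 27.5]
280 200 318 [ -7.8 -27.9] [-7.8 27.4]
292 200 316 [-14.3 -28.3] [-14.3  26.8]
304 200 315 [-21.  -28.7] [-20.9  26.7]
316 202 315 [-27.9 -28.1] [-27.8  27.1]
```

Call:
{"op": "servo_tool", "data": {"deltas": [[[0.001, 0, 0.15], [0, 0, 0], 0.5], [[0, 0, 0.15], [0, 0, 0], 0.5], [[0, 0, 0.15], [0, 0, 0], 0.5], [[0, 0, 0.13], [0, 0, 0], 0.5], [[0, 0, 0.08], [0, 0, 0], 0.5], [[0, 0, 0], [0, 0, 0], 0.5], [[0, 0, 0], [0, 0, 0], 0.5]], "squeeze": 60}}

```text
time_s: 8.95
eef_pos: [475.3, 271.8, 106.1]
ee_rot: [-0.0, 0.999, -0.036, 0.0]
force: [0.5, -1.0, -1.3]
grip_width: 0.648
grip_force: 65.8
```

Run:
```python
from h import *
s=telemetry.sense();print(s["time_s"],s["eef_pos"],s["force"],s["wrist_torque"])
a=optics.capture("side");b=optics.capture("wrist");t=optics.capture("top")
cv2.imwrite("pics/t3.png",np.hstack([cv2.resize(a[150:290,200:300],(320,448),interpolation=2),cv2.resize(b[80:360,130:390],(416,448))]))
```

```text
8.95 [475.29164539 271.79085992 106.14795899] [ 0.48742237 -1.00611834 -1.29617517] [-0.03761919 -0.01598573 -0.0007716 ]
```

View pics/t3.png

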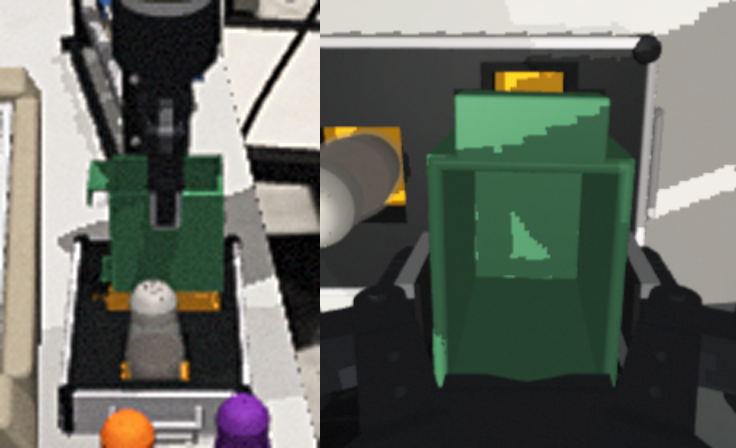

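The side crop shows the bin hovering just above the pocket. In the wrist crop the notch (mid x≈529) is in line with the hook (mid x≈531), so it is aligned; now I press down in steps.

Call:
{"op": "servo_tool", "data": {"deltas": [[[0, 0, 0.03], [0, 0, 0], 0.5], [[0, 0, 0.03], [0, 0, 0], 0.5], [[0, 0, 0.02], [0, 0, 0], 0.5], [[0, 0, 0], [0, 0, 0], 0.5]]}}

```text
time_s: 9.5
eef_pos: [475.8, 271.9, 89.7]
ee_rot: [-0.0, 0.999, -0.036, 0.001]
force: [3.3, -0.6, 0.5]
grip_width: 0.642
grip_force: 66.0
```

Call:
{"op": "servo_tool", "data": {"deltas": [[[0, 0, 0.02], [0, 0, 0], 0.5], [[0, 0, 0.02], [0, 0, 0], 0.5], [[0, 0, 0], [0, 0, 0], 0.5]]}}

```text
time_s: 9.8
eef_pos: [475.9, 271.9, 81.8]
ee_rot: [-0.0, 0.999, -0.036, 0.001]
force: [4.6, -0.1, 1.9]
grip_width: 0.644
grip_force: 66.1
```

Call:
{"op": "servo_tool", "data": {"deltas": [[[0.006, 0, 0.015], [0, 0, 0], 0.5], [[0, 0, 0.015], [0, 0, 0], 0.5], [[0, 0, 0.015], [0, 0, 0], 0.5], [[0, 0, 0], [0, 0, 0], 0.5]]}}

```text
time_s: 10.2
eef_pos: [476.1, 271.7, 72.0]
ee_rot: [0.0, 0.999, -0.036, -0.0]
force: [4.7, -0.0, -2.4]
grip_width: 0.647
grip_force: 65.5
```

Call:
{"op": "servo_tool", "data": {"deltas": [[[0, 0, 0.015], [0, 0, 0], 0.5], [[0, 0, 0.01], [0, 0, 0], 0.5], [[0, 0, 0], [0, 0, 0], 0.5]]}}

```text
time_s: 10.5
eef_pos: [475.9, 271.8, 68.1]
ee_rot: [0.0, 0.999, -0.036, -0.0]
force: [-0.0, -1.9, 9.9]
grip_width: 0.641
grip_force: 66.8
```

Call:
{"op": "servo_tool", "data": {"deltas": [[[0, 0, 0.008], [0, 0, 0], 0.5], [[0, 0, 0], [0, 0, 0], 0.5]]}}

```text
time_s: 10.7
eef_pos: [475.9, 271.8, 68.0]
ee_rot: [0.0, 0.999, -0.036, -0.0]
force: [-6.5, -4.0, 24.0]
grip_width: 0.642
grip_force: 68.7
```

Call:
{"op": "servo_tool", "data": {"deltas": [[[0, 0, 0.008], [0, 0, 0], 0.5], [[0, 0, 0], [0, 0, 0], 0.5]]}}

```text
time_s: 10.9
eef_pos: [475.8, 271.9, 67.8]
ee_rot: [0.0, 0.999, -0.036, 0.0]
force: [-14.5, -7.9, 38.5]
grip_width: 0.647
grip_force: 70.5
```

It has bottomed at the expected height. I'll relieve the press, release, and rise straight up.

Call:
{"op": "servo_tool", "data": {"deltas": [[[0, 0, -0.012], [0, 0, 0], 0.5], [[0, 0, 0], [0, 0, 0], 0.82], [[0, 0, 0], [0, 0, 0], 0.82], [[0, 0, 0], [0, 0, 0], 0.82], [[0, 0, 0], [0, 0, 0], 0.82], [[0, 0, 0], [0, 0, 0], 0.82]]}}

```text
time_s: 11.5
eef_pos: [476.0, 271.8, 66.5]
ee_rot: [0.0, 0.999, -0.036, -0.0]
force: [0.3, -0.3, 0.5]
grip_width: 0.819
grip_force: 0.0
```

Call:
{"op": "servo_tool", "data": {"deltas": [[[0, 0, -0.06], [0, 0, 0], 0.82], [[0, 0, -0.12], [0, 0, 0], 0.82], [[0, 0, -0.2], [0, 0, 0], 0.82], [[0, 0, -0.25], [0, 0, 0], 0.82], [[0, 0, -0.25], [0, 0, 0], 0.82], [[0, 0, -0.25], [0, 0, 0], 0.82], [[0, 0, 0], [0, 0, 0], 0.82]]}}

```text
time_s: 12.2
eef_pos: [477.7, 272.4, 300.7]
ee_rot: [-0.002, 0.999, -0.036, 0.006]
force: [-0.0, 0.8, -0.4]
grip_width: 0.821
grip_force: 0.0
```

Run:
```python
from h import *
s=telemetry.sense();print(s["time_s"],s["eef_pos"],s["force"])
a=optics.capture("side");b=optics.capture("wrist")
cv2.imwrite("pics/t4.png",np.hstack([cv2.resize(a[110:290,200:300],(300,540),interpolation=2),cv2.resize(b[50:250,110:380],(486,540*2//3)) if 0 else cv2.resize(b[50:320,140:380],(480,540))]))
c=cam("wrist",s);g=cv2.inRange(cv2.cvtColor(b,cv2.COLOR_BGR2HSV),(50,80,20),(90,255,255));n,l,st,_=cv2.connectedComponentsWithStats(g);k=1+np.argmax(st[1:,4]);g=l==k;print(st[k])
y0,h=st[k][1],st[k][3]
for r in (y0+1,y0+h//4,y0+h//2,y0+3*h//4,y0+h-1):
    x=np.where(g[r])[0];print(r,onz(c,x.min()-.5,r,98)[:2].round(1),onz(c,x.max()+.5,r,98)[:2].round(1))
```

```text
12.2 [477.66044541 272.38510907 300.7184522 ] [-0.03755033  0.75613343 -0.38449556]
[ 238  122   46   79 3402]
123 [533.8 288.8] [530.9 247.6]
141 [512.7 298.1] [508.7 241.4]
161 [487.8 300.4] [483.8 242.6]
181 [462.  302.8] [458.  245.1]
200 [436.3 302.5] [432.6 249. ]
```

View pics/t4.png

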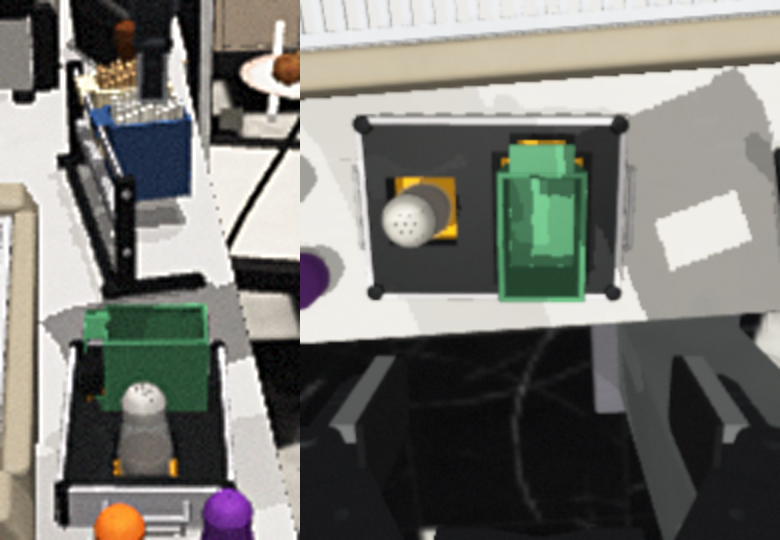

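The picture shows the bin upright in its pocket with its rim at about (500–585, 172–298) and level. The shaker is standing, the other bins are hanging, and the gripper is clear. The rim height also matches a fully seated bin.

```bash
python3 -c "
from rig import ctrl;print(ctrl.finish_job())"
```

```text
the job is handed in; nothing more can be done
None
```

The green bin is upright and fully home in its pocket and released; I handed the job in at about 12 s, with the cream and blue bins still hanging and the shaker still standing; no verdict was returned.

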